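Date-stamp a food label

TASK

Date a fresh food label: pick up the red-handled self-inking stamp, set it gently and squarely inside the blue printed frame on the top label, and press it down evenly with about 15 N for a full second, without letting it slide or rock. Then lift it straight up off the label and stand it back upright in its small parking tray, leaving the food things around alone.

Things in the scene. Friction and masses are not known exactly. Their poses are not given: they have to be found in the camera images.
- stamp: Self-inking stamp standing upright, 102 mm tall, about 170 g (varies). Origin: centre of the underside; z up along the stamp, y along its long side. Black housing 30 (x) x 46 (y) x 40 mm, its flat underside is set on the paper. Above it a red handle sliding on a spring: flange 34 x 46 mm at 52 to 58 mm above the underside, then a grip block 22 (x) x 36 (y) mm up to 101 mm.
- stamp_grip (a point): Place to grip the stamp's red block, across its 22 mm (x): 81 mm above the underside while not pressed; axes as the stamp's, fixed to the housing. Pushing down on the handle moves it up to 8 mm against a spring: 4 N starts it, 2 N more per mm, 20 N at its hard stop. 12 to 19 N on the paper kept up for at least half a second print cleanly; over 24 N ruins the label.
- label_tray: Fixed grey tray 84 (x) x 124 (y) mm, walls 3 mm thick and 28 mm high, thumb notch in the -x wall. Origin: centre of the underside, on the worktop; z up. In it lies a firm flat pile of white labels, 70 x 110 mm. How many are left is unknown: the top label lies 10 to 22 mm above the worktop and must be felt for. Stands left or right of the parking tray.
- print_frame (a point): Point of the label tray at worktop height (NOT at the paper's), straight below the centre of the blue printed frame on the top label; axes as the tray's, 18 mm from its centre towards its +y, away from the label's red stripe. The frame is 42 (x) x 58 (y) mm; the stamp's housing goes inside it, long side along y, either way round.
- stamp_tray: Fixed small grey parking tray 54 (x) x 70 (y) mm, 10 mm high, walls 4 mm thick, inside 46 x 62 mm, inner floor about 4 mm above the worktop. Origin: centre of the underside; z up. The stamp stands in it at the start, its long side about along y.
- yoghurt_pot: Bystander: white yoghurt pot, 72 mm wide, 71 mm tall; origin at the centre of its underside. Leave alone.
- honey_jar: Bystander: honey jar with a red lid, 60 mm wide, 86 mm tall; origin at the centre of its underside. Leave alone.
- tea_box: Bystander: black tea box 68 x 133 x 66 mm; origin at the centre of its underside. Leave alone.
Things that resemble listed ones, but are neither listed nor needed, are in the scene too. Of the things that look like the stamp, the larger one is meant.

How it is judged:
On the way, in this order (a step that is already met when the one before it is completed fails the run):
1. the stamp is pressed on the label inside the printed frame, upright, with 12 to 19 N, for half a second (contact force between stamp and label_tray between 12 and 19 N and horizontal distance between stamp and print_frame below 0.005 m and angle between the y axis of stamp and the y axis of print_frame, either way round below 0.12 rad and angle between stamp's own z axis and vertical below 0.05 rad), for 0.5 s.
2. the stamp is lifted straight up, clear of the label tray (height (world z) of stamp above 0.035 m and horizontal distance between stamp and print_frame below 0.015 m), for 0.05 s.
At the end, for the whole second after the job is handed in: The stamp stands released, at rest and upright (within 0.05 rad) on the floor of its parking tray: its origin within 12 mm of the tray's centre and less than 7 mm above the tray's underside (horizontal distance between stamp and stamp_tray below 0.012 m and z of stamp in the frame of stamp_tray below 0.007 m and angle between stamp's own z axis and vertical below 0.05 rad and linear speed of stamp below 0.02 m/s); the robot touches nothing.
It fails at once if the stamp presses on the label or label tray with more than 24 N (contact force between stamp and label_tray above 24 N).
It fails at once if the stamp touches the label or label tray (over 2 N) more than 8 mm from the centre of the printed frame (contact force between stamp and label_tray above 2 N and horizontal distance between stamp and print_frame above 0.008 m).
It fails at once if the stamp slides under load (over 30 mm/s or 0.5 rad/s at more than 6 N) (contact force between stamp and label_tray above 6 N and (linear speed of stamp above 0.03 m/s or angular speed of stamp above 0.5 rad/s)).
It fails at once if the stamp rocks under load (tilted over 0.1 rad at more than 6 N) (contact force between stamp and label_tray above 6 N and angle between stamp's own z axis and vertical above 0.1 rad).
It fails at once if a bystander is moved by more than 20 mm (distance of any of yoghurt_pot, honey_jar, tea_box from where it was at the start of the episode above 0.02 m).
It also fails if it takes over 64 s, if anything falls off the work surface, if the arm or the gripper's body presses on something with over 40 N, if the wrist force passes 120 N, or if a joint passes its speed limit or range.

ROBOT

A 7-joint arm with a two-finger parallel gripper is mounted at the origin on a cart in front of the work surface, level with it; the furniture and walls round the work are solid. World frame = base frame: x ahead of the robot, y to its left, z up, the work surface at z = 0. Lengths are in m, angles in rad, forces in N, time in s.
With the tool pointing down it reaches from about 0.425 to 0.825 m from the base axis. Payload 3.6 kg.
Tool frame: the origin (TCP) lies between the finger pads; the fingertips stand 17 mm ahead of it and the grasp point (between the pads) lies 2 mm behind it; z points along the fingers, y is the line along which they close (so a half turn about z gives the same grasp; the last joint's range is limited). The gripper opens to 93 mm and grips with 3 to 60 N. Pads are 15 mm wide; open, the fingers measure 128 mm over their backs; the gripper's body (75 mm by 188 mm) begins 65 mm behind the grasp point.
Start: joints at [-1.268, 0.615, -0.013, 1.423, 0.008, 1.103, -0.04], TCP at [0.21, 0.615, 0.236] pointing down, gripper open.
Joint ranges: [-3.12, 3.12], [-0.3, 2.06], [-1.34, 1.32], [0.26, 2.42], [-1.36, 4.5], [0.01, 1.98], [-2.84, 2.84]. Speed limits (rad/s): [2.79, 2.79, 3.14, 3.14, 3.14, 3.14, 3.14].

INTERFACE

Orientations are given as a unit quaternion [x, y, z, w].
In Python, from bench import bot, optics, close_job gives the robot as it stands.
- The arm moves only by the tool servo_tool, never from a script. Its argument "moves" is a list of rows, each an object with "dp": the shift along the tool's x, y, z in m, a list of three; "turn": the turn about the tool's z in degrees; "claw": the opening, from -1 (shut) to 1 (fully open). A call has 1 to 12 rows; each row is the pose to reach, as a shift and turn from the pose commanded when the call began, along the tool's axes at that moment; what a row does not reach only later rows make up. A row lasts 1/8 s, in which the tool goes at most 62.5 mm and 10.7 degrees, less where a joint would pass 70% of its speed; a pose out of reach is approached as far as the arm can. A call with a gripper value outside its range is refused whole. The fingers move at their own pace and stop on an object; "force" is the grip in N (left out, the last holds). Time passes only in rows, so rows that repeat a pose let the fingers close. It gives the time, the measured TCP pose, the force, the opening and the grip force at its end, in the units of the state.
- bot.observe(): the state, without advancing time (a new reading comes with each control period).
- optics.read_camera(name): name is "scene" or "top"; returns the picture (420x560x3 uint8, blue, green, red); there is no depth.
- optics.calibration(name): a dict with "fx", "fy", "cx", "cy" (pixels), "dist_coeffs" ([k1, k2, p1, p2, k3] as OpenCV has them; the pictures are not rectified), "R" (3x3) and "t" (3): a world point X has camera coordinates R X + t. Camera axes: x right, y down, z forward; pixel columns grow to the right and rows downward; lengths in m; the calibration is good to about 2 mm. A picture is of the moment at which its call begins. calibration takes no time and is no camera call.
- close_job(): hands the job in; it is judged then, once.
The state is a dict: "clock": time; "joint_positions": joint angles; "qd": joint speeds; "joint_efforts": joint torques, N m; "position": TCP position; "tool_rot": TCP orientation; "force": force on the tool from outside, world axes, zero at the start; "torque": the same for the moment, N m; "finger_gap": opening from 0.0 (shut) to 1.0 (fully open); "gripper_force": force on a finger pad.
Only numpy, scipy, OpenCV 4.12 (cv2) and the standard library are available. Lean on these libraries where they do the work, as an engineer would, in place of code of your own. Each camera call takes 0.05 s, during which the arm holds its last target. There are 200 camera calls.

## Working session

There is one attempt and no reset: what is moved stays moved. The work goes in short steps, Python scripts to look and compute and a tool call to move; the robot and the scene stay as the last step left them, time stands still between calls to the robot, and variables do not carry over. Pictures are saved under pics/ and viewed, at most 10 in all, crops included, and the job is handed in when it is done.

Besides the shell and the picture viewer there is one more tool, called as a command line: name --argument value ..., lists and objects as JSON in quotes. servo_tool: Moves the arm, as the interface text tells. Its arguments: {"type":"object","properties":{"moves":{"type":"array"},"force":{"type":"number"}},"required":["moves"]}

```bash
mkdir -p pics
python3 - <<'E'
from bench import bot, optics
import cv2
for n in ("scene","top"):
    cv2.imwrite(f"pics/{n}0.png",cv2.resize(optics.read_camera(n),(784,588),interpolation=cv2.INTER_CUBIC))
    c=optics.calibration(n); print(n,c)
print(bot.observe())
E
```

```text
scene {'fx': 400.17784909054865, 'fy': 400.17784909054865, 'cx': 282.22611421117216, 'cy': 219.40865288834047, 'dist_coeffs': array([0.02570098, 0.        , 0.        , 0.        , 0.        ]), 'R': array([[-0.52692394, -0.84967395, -0.02013303],
       [-0.47902765,  0.31646893, -0.81876732],
       [ 0.70205675, -0.42178382, -0.57377237]]), 't': array([0.32313239, 0.37752985, 0.42898725])}
top {'fx': 481.68437684583085, 'fy': 481.68437684583085, 'cx': 275.8520452183388, 'cy': 210.9223734317145, 'dist_coeffs': array([-0.03781567,  0.        ,  0.        ,  0.        ,  0.        ]), 'R': array([[ 0.02309023, -0.99962583, -0.01466446],
       [-0.98176564, -0.01990432, -0.18905036],
       [ 0.18868774,  0.01876228, -0.98185789]]), 't': array([-0.01558221,  0.66139732,  1.03665252])}
{'clock': 0.1, 'joint_positions': array([-1.26847573,  0.61585113, -0.01261774,  1.42470235,  0.0080722 ,
        1.10342908, -0.0404054 ]), 'qd': array([ 1.31985870e-04, -7.29470000e-04, -3.41611787e-04, -4.50254246e-03,
       -4.31721708e-05,  3.67074188e-05, -3.70942995e-04]), 'joint_efforts': array([ 1.55793845e-03, -4.60043263e+01,  2.09990675e-01, -1.66244996e+01,
       -6.11577812e-02,  1.68906857e-02,  1.14614463e-04]), 'position': array([0.20966759, 0.61454935, 0.23459042]), 'tool_rot': array([ 1.63646695e-01,  9.86518317e-01, -1.15486703e-03, -1.89559102e-04]), 'force': array([-0.42789603, -0.38795234, -0.13617193]), 'torque': array([-0.05170805,  0.03961259,  0.04108951]), 'gripper_force': 0.0, 'finger_gap': 0.9970143392888805}
```

View pics/top0.png

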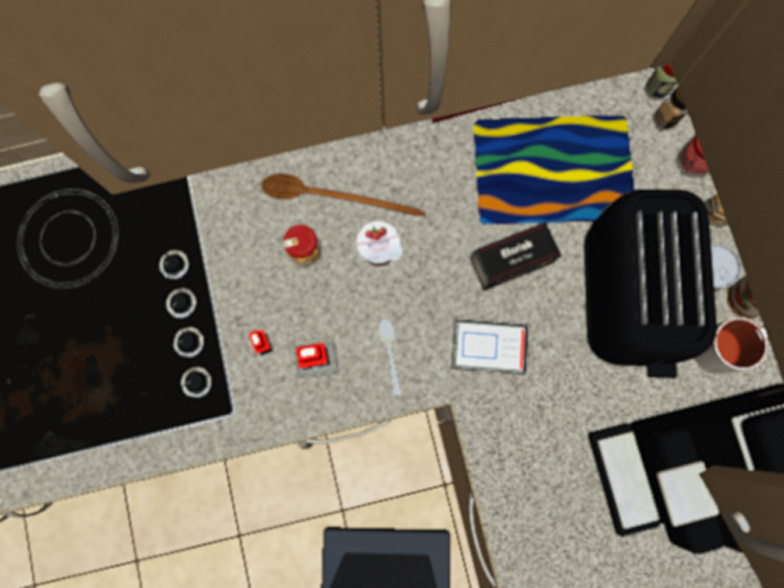

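View pics/scene0.png

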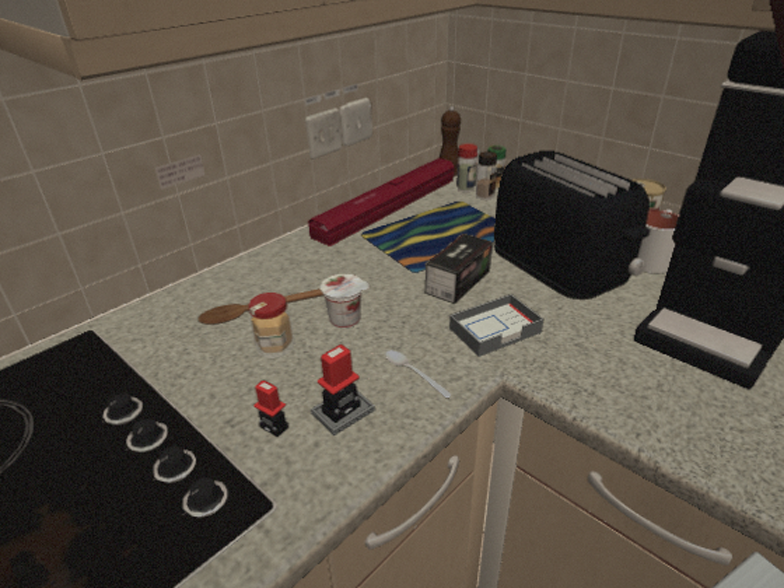

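The top view shows the stamp in its tray at about (314,356), with a smaller decoy at (260,342). The label tray is at (490,347), with the red stripe on its right side and the blue frame at (480,346). Next I'll look at magnified crops.

```bash
cat > h.py <<'E'
import numpy as np, cv2
from bench import bot, optics
def cal(n):
    c=optics.calibration(n); K=np.array([[c["fx"],0,c["cx"]],[0,c["fy"],c["cy"]],[0,0,1]])
    return K,np.array(c["dist_coeffs"]),np.array(c["R"]),np.array(c["t"])
def proj(n,X):
    K,d,R,t=cal(n); return cv2.projectPoints(np.float64(X).reshape(-1,3),cv2.Rodrigues(R)[0],t,K,d)[0].reshape(-1,2)
def ray(n,uv):
    K,d,R,t=cal(n); p=cv2.undistortPoints(np.float64(uv).reshape(-1,1,2),K,d).reshape(-1,2)
    return -R.T@t, np.c_[p,np.ones(len(p))]@R
def atz(n,uv,z):
    o,d=ray(n,uv); return o+d*((z-o[2])/d[:,2])[:,None]
E
python3 - <<'E'
from h import *
T=optics.read_camera("top"); S=optics.read_camera("scene")
cv2.imwrite("pics/T.png",T); cv2.imwrite("pics/S.png",S)
def crop(I,x,y,w,h): return cv2.resize(I[y:y+h,x:x+w],(400,300),interpolation=cv2.INTER_CUBIC)
m=np.vstack([np.hstack([crop(T,195,235,60,45),crop(T,316,222,68,51)]),np.hstack([crop(S,190,235,100,75),crop(S,310,205,84,63)])])
cv2.imwrite("pics/m.png",m)
for n,I in(("top",T),("scene",S)):
    h=cv2.cvtColor(I,cv2.COLOR_BGR2HSV); x0,y0,x1,y1=(320,225,380,270) if n=="top" else (310,205,394,268)
    mk=cv2.inRange(h,(95,70,60),(130,255,255)); q=np.zeros_like(mk); q[y0:y1,x0:x1]=mk[y0:y1,x0:x1]
    c=max(cv2.findContours(q,cv2.RETR_EXTERNAL,cv2.CHAIN_APPROX_NONE)[0],key=cv2.contourArea)
    print(n,cv2.contourArea(c),cv2.boxPoints(cv2.minAreaRect(c)).round(1).tolist(),cv2.approxPolyDP(c,4,True).tolist())
print(atz("top",[[227,255],[343,247],[0,0]],0.0))
E
```

```text
top 0.0 [[353.0, 255.0], [353.0, 255.0], [353.0, 255.0], [353.0, 255.0]] [[[353, 255]]]
scene 0.0 [[344.0, 241.0], [344.0, 241.0], [344.0, 241.0], [344.0, 241.0]] [[[344, 241]]]
[[ 0.56454939  0.11373448  0.        ]
 [ 0.58953736 -0.16177739  0.        ]
 [ 1.24358758  0.7650886   0.        ]]
```

View pics/m.png

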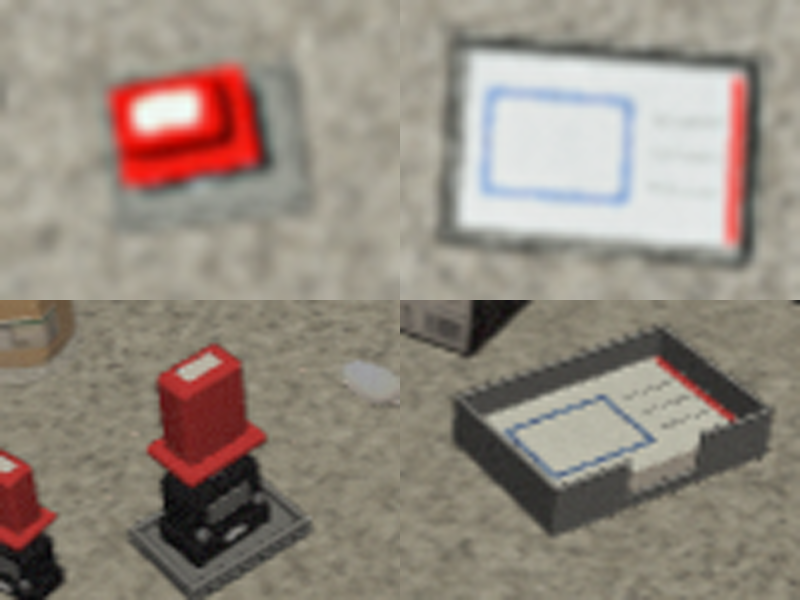

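The crops resolve the corners. In the label tray, the frame's outer corners in crop pixels are (482,86), (634,97), (630,204) and (480,193), with the notch on the robot side. I'll fit the poses from corners in both views.

```bash
cat > fit.py <<'E'
from h import *
from scipy.optimize import least_squares
def px(l,s,ox,oy,by=0,bx=0): return [((a-bx+.5)/s+ox-.5,(b-by+.5)/s+oy-.5) for a,b in l]
def run(obs,x0,nm):
    # obs: list (cam, pts px, local pts fn(x))
    def res(x):
        c,s=np.cos(x[2]),np.sin(x[2]); r=[]
        for n,p,f in obs:
            L=np.float64(f(x)); W=np.c_[x[0]+c*L[:,0]-s*L[:,1],x[1]+s*L[:,0]+c*L[:,1],L[:,2]]
            r.append((proj(n,W)-np.array(p)).ravel())
        return np.concatenate(r)
    q=least_squares(res,x0,loss="soft_l1"); print(nm,q.x.round(4),"deg",np.degrees(q.x[2]).round(2)); print(res(q.x).round(1)); return q.x
def R(a,b,z,y0=0): # far-left, far-right, near-right, near-left (world x ahead,y left)
    return [(a/2,y0+b/2,z),(a/2,y0-b/2,z),(-a/2,y0-b/2,z),(-a/2,y0+b/2,z)]
if __name__=="__main__":
    t=lambda l:px(l,400/68,316,222,0,400); s=lambda l:px(l,400/84,310,205,300,400)
    ft=t([(482,86),(634,97),(630,204),(480,193)]); rt=t([(452,37),(763,62),(746,268),(437,240)])
    fs=s([(507,431),(606,396),(655,440),(560,477)]); rs=s([(453,402),(660,327),(771,409),(555,485)])
    F=lambda x:R(.043,.059,x[3],.018); W=lambda x:R(.084,.124,.028)
    for nm,o in(("both",[("top",ft,F),("top",rt,W),("scene",fs,F),("scene",rs,W)]),("top",[("top",ft,F),("top",rt,W)]),("scene",[("scene",fs,F),("scene",rs,W)])):
        x=run(o,[.59,-.16,0,.016],nm); c,s_=np.cos(x[2]),np.sin(x[2]); print("frame",x[0]-.018*s_,x[1]+.018*c)
    t=lambda l:px(l,400/60,195,235); s=lambda l:px(l,4,190,235,300)
    tt=t([(297,62),(312,208),(117,232)]); ts=s([(130,533),(312,523),(196,597)])
    run([("top",tt,lambda x:np.array(R(.054,.07,.01))[[1,2,3]]),("scene",ts,lambda x:np.array(R(.054,.07,.01))[[0,2,3]])],[.56,.11,0],"ptray")
    g=s([(158,379),(215,345),(243,364),(186,395)]); fl=s([(148,449),(267,437),(190,485)]); ft=t([(107,88),(243,66),(268,165),(125,187)])
    run([("top",ft,lambda x:R(.034,.046,.062)),("scene",g,lambda x:R(.022,.036,.105)),("scene",fl,lambda x:np.array(R(.034,.046,.062))[[0,2,3]])],[.56,.11,0],"stamp")
E
python3 fit.py
```

```text
both [ 0.5875 -0.1749 -0.0585  0.0191] deg -3.35
[ 0.4  0.1 -0.4  0.2 -0.6  0.3 -0.4  0.2  0.2 -1.2  0.3 -1.3  1.6 -0.4
  0.4  0.1 -1.1 -0.2 -0.6 -0.5  0.8 -0.  -1.1  0.4 -0.  -0.1  0.4  0.3
  0.8  1.3  0.3  2.7]
frame 0.5885878684942959 -0.15691714007986546
top [ 0.586  -0.1736 -0.0651  0.0352] deg -3.73
[ 0.5 -0.3  0.1  0.  -0.3  0.3 -0.4 -0.  -0.3 -0.7 -0.1 -0.5  0.9  0.5
 -0.3  0.6]
frame 0.5871566366868032 -0.15559578018640863
scene [ 0.5905 -0.1775 -0.0513  0.016 ] deg -2.94
[-1.  -0.1 -0.7 -0.4  0.7 -0.  -0.9  0.4  0.1 -1.   0.2 -0.6  0.7  0.1
  0.6  1.6]
frame 0.591422070515575 -0.15952955076091063
ptray [0.5598 0.1163 0.1508] deg 8.64
[-0.3 -0.5  0.   0.3 -0.3  0.5 -0.1 -0.3  0.7 -0.1 -0.2 -0.2]
stamp [0.5628 0.1175 0.206 ] deg 11.8
[ 0.3 -0.3 -0.1 -0.7 -1.3 -0.7 -0.  -0.3 -1.  -0.   0.6 -0.5  1.3  0.2
 -0.3  1.8 -0.4  0.2  0.9  0.1  0.7  0.4]
```

```bash
cat >> h.py <<'E'
from scipy.spatial.transform import Rotation as Ro
def goal(x,y,z,deg=None):
    s=bot.observe(); R=Ro.from_quat(s["tool_rot"]).as_matrix()
    a=np.degrees(np.arctan2(R[1,1],R[0,1])); d=(a-deg+90)%180-90 if deg is not None else 0
    print("dp",(R.T@(np.array([x,y,z])-s["position"])).round(4),"turn",round(d,2),"| yaw",a.round(2),"tilt",np.degrees(np.arccos(-R[2,2])).round(2),"pos",s["position"].round(4),"F",s["force"].round(2))
    return s
E
python3 - <<'E'
from h import *
goal(.5628,.1175,.2,11.8)
print(atz("top",np.array([[302,242],[260,342],[378,240]])/1.4,.08))
E
```

```text
dp [-0.4947 -0.3566  0.0355] turn 59.36 | yaw 71.16 tilt 0.09 pos [0.2098 0.6148 0.2349] F [ 1.02  0.28 -0.44]
[[0.74418258 0.13806608 0.08      ]
 [0.57860208 0.197395   0.08      ]
 [0.74987128 0.01393032 0.08      ]]
```

servo_tool --moves '[{"dp": [-0.495, -0.357, 0.035], "turn": 59.4, "claw": 0.1}, {"dp": [-0.495, -0.357, 0.035], "turn": 59.4, "claw": 0.1}, {"dp": [-0.495, -0.357, 0.035], "turn": 59.4, "claw": 0.1}, {"dp": [-0.495, -0.357, 0.035], "turn": 59.4, "claw": 0.1}, {"dp": [-0.495, -0.357, 0.035], "turn": 59.4, "claw": 0.1}, {"dp": [-0.495, -0.357, 0.035], "turn": 59.4, "claw": 0.1}, {"dp": [-0.495, -0.357, 0.035], "turn": 59.4, "claw": 0.1}, {"dp": [-0.495, -0.357, 0.035], "turn": 59.4, "claw": 0.1}, {"dp": [-0.495, -0.357, 0.035], "turn": 59.4, "claw": 0.1}, {"dp": [-0.495, -0.357, 0.035], "turn": 59.4, "claw": 0.1}, {"dp": [-0.495, -0.357, 0.035], "turn": 59.4, "claw": 0.1}, {"dp": [-0.495, -0.357, 0.035], "turn": 59.4, "claw": 0.1}]'

```text
clock: 1.7
position: [0.5626, 0.1183, 0.2003]
tool_rot: [0.631, 0.776, -0.0, -0.001]
force: [-0.1, 0.4, -0.2]
finger_gap: 0.551
gripper_force: 0.0
```

Run:
```python
from h import *
s=goal(.5628,.1175,.083,11.8); print(s["clock"],s["finger_gap"])
```

```text
dp [-0.0009  0.0002  0.1173] turn -0.01 | yaw 11.79 tilt 0.09 pos [0.5626 0.1183 0.2003] F [-0.09  0.43 -0.2 ]
1.7 0.550902247329044
```

servo_tool --moves '[{"dp": [-0.001, 0, 0.03], "turn": 0, "claw": 0.1}, {"dp": [-0.001, 0, 0.06], "turn": 0, "claw": 0.1}, {"dp": [-0.001, 0, 0.085], "turn": 0, "claw": 0.1}, {"dp": [-0.001, 0, 0.105], "turn": 0, "claw": 0.1}, {"dp": [-0.001, 0, 0.117], "turn": 0, "claw": 0.1}, {"dp": [-0.001, 0, 0.117], "turn": 0, "claw": 0.1}, {"dp": [-0.001, 0, 0.117], "turn": 0, "claw": 0.1}]'

```text
clock: 2.58
position: [0.5637, 0.1171, 0.0844]
tool_rot: [0.631, 0.776, 0.001, 0.0]
force: [-0.4, -0.2, 0.6]
finger_gap: 0.554
gripper_force: 0.0
```

Run:
```python
from h import *
s=goal(.5628,.1175,.083,11.8)
S=optics.read_camera("scene"); x,y=proj("scene",[[.5628,.1175,.08]])[0].astype(int)
cv2.imwrite("pics/s1.png",cv2.resize(S[y-50:y+50,x-60:x+60],(720,600),interpolation=cv2.INTER_CUBIC))
```

```text
dp [ 0.0006 -0.0008  0.0014] turn 0.01 | yaw 11.81 tilt 0.09 pos [0.5637 0.1171 0.0844] F [-0.36 -0.23  0.58]
```

View pics/s1.png

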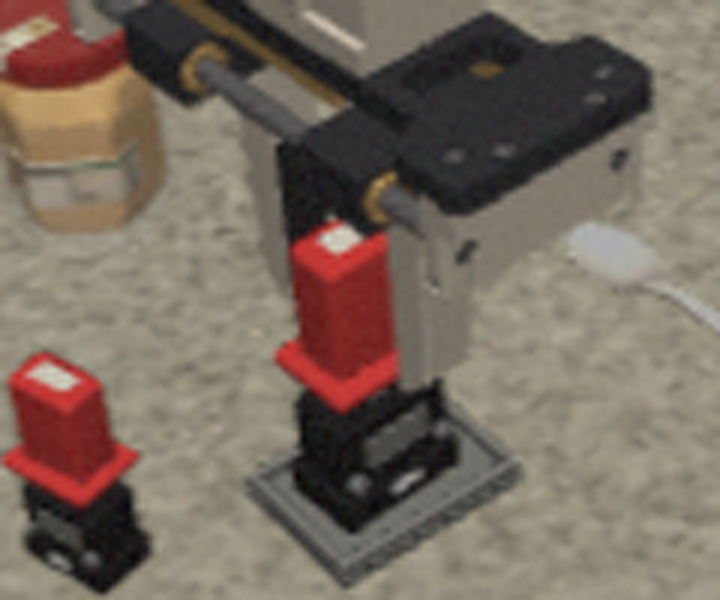

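The crop shows the red block at about (345,300) between the open fingers, with the near fingertip just above the flange. I'll close the gripper.

servo_tool --moves '[{"dp": [0, 0, 0.001], "turn": 0, "claw": -0.3}, {"dp": [0, 0, 0.001], "turn": 0, "claw": -0.45}, {"dp": [0, 0, 0.001], "turn": 0, "claw": -0.6}, {"dp": [0, 0, 0.001], "turn": 0, "claw": -1}, {"dp": [0, 0, 0.001], "turn": 0, "claw": -1}, {"dp": [0, 0, 0.001], "turn": 0, "claw": -1}]' --force 10

```text
clock: 3.38
position: [0.5635, 0.1165, 0.0828]
tool_rot: [0.631, 0.776, 0.0, 0.0]
force: [-0.1, -0.4, 1.5]
finger_gap: 0.239
gripper_force: 10.0
```

servo_tool --moves '[{"dp": [0, 0, 0], "turn": 0, "claw": -1}, {"dp": [0, 0, 0], "turn": 0, "claw": -1}, {"dp": [0, 0, 0], "turn": 0, "claw": -1}]' --force 45

```text
clock: 3.75
position: [0.5636, 0.1165, 0.0828]
tool_rot: [0.631, 0.776, 0.0, 0.0]
force: [0.9, -0.3, 1.1]
finger_gap: 0.232
gripper_force: 45.0
```

Run:
```python
from h import *
s=goal(.563,.117,.19,11.8);print(s["finger_gap"]*93,s["gripper_force"],s["torque"].round(2))
```

```text
dp [ 0.0006 -0.0004 -0.1072] turn -0.04 | yaw 11.76 tilt 0.03 pos [0.5636 0.1165 0.0828] F [ 0.91 -0.25  1.08]
21.54086736862263 45.00011086463928 [-0.12 -0.2   0.02]
```

servo_tool --moves '[{"dp": [0, 0, -0.01], "turn": 0, "claw": -1}, {"dp": [0, 0, -0.03], "turn": 0, "claw": -1}, {"dp": [0, 0, -0.055], "turn": 0, "claw": -1}, {"dp": [0, 0, -0.08], "turn": 0, "claw": -1}, {"dp": [0, 0, -0.1], "turn": 0, "claw": -1}, {"dp": [0, 0, -0.107], "turn": 0, "claw": -1}, {"dp": [0, 0, -0.107], "turn": 0, "claw": -1}]'

```text
clock: 4.62
position: [0.5629, 0.1165, 0.1896]
tool_rot: [0.631, 0.776, -0.0, -0.0]
force: [0.8, 1.0, -1.9]
finger_gap: 0.236
gripper_force: 45.0
```

Run:
```python
from h import *
s=goal(.5886,-.157,.15,-3.35);print(s["finger_gap"]*93,s["gripper_force"],s["torque"].round(2))
T=optics.read_camera("top"); S=optics.read_camera("scene")
cv2.imwrite("pics/T2.png",T); cv2.imwrite("pics/S2.png",S)
x,y=proj("top",[[.5628,.1175,.12]])[0].astype(int);a=T[y-40:y+40,x-40:x+40]
x,y=proj("scene",[[.5628,.1175,.15]])[0].astype(int);b=S[y-50:y+50,x-50:x+50]
cv2.imwrite("pics/m2.png",np.hstack([cv2.resize(i,(400,400),interpolation=cv2.INTER_CUBIC) for i in(a,b)]))
```

```text
dp [-0.273  -0.0305  0.0396] turn 15.11 | yaw 11.76 tilt 0.04 pos [0.5629 0.1165 0.1896] F [ 0.84  1.01 -1.9 ]
21.988340606857665 44.99921143054962 [-0.11  0.07 -0.03]
```

View pics/m2.png

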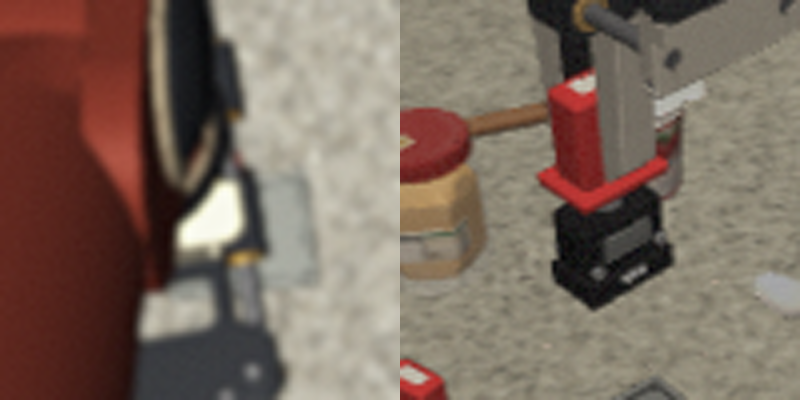

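The stamp is lifted and hangs upright in the scene view, at about (610,240) in the crop. The arm blocks the top view, so I'll use the scene camera from here. Next I move over the frame and hover.

servo_tool --moves '[{"dp": [-0.03, -0.004, 0], "turn": 2, "claw": -1}, {"dp": [-0.08, -0.009, 0], "turn": 5, "claw": -1}, {"dp": [-0.13, -0.015, 0], "turn": 8, "claw": -1}, {"dp": [-0.18, -0.02, 0], "turn": 11, "claw": -1}, {"dp": [-0.23, -0.026, 0], "turn": 13, "claw": -1}, {"dp": [-0.26, -0.03, 0], "turn": 15, "claw": -1}, {"dp": [-0.273, -0.03, 0.01], "turn": 15.1, "claw": -1}, {"dp": [-0.273, -0.03, 0.03], "turn": 15.1, "claw": -1}, {"dp": [-0.273, -0.03, 0.05], "turn": 15.1, "claw": -1}, {"dp": [-0.273, -0.03, 0.06], "turn": 15.1, "claw": -1}, {"dp": [-0.273, -0.03, 0.06], "turn": 15.1, "claw": -1}, {"dp": [-0.273, -0.03, 0.06], "turn": 15.1, "claw": -1}]'

```text
clock: 6.22
position: [0.5901, -0.1567, 0.1302]
tool_rot: [0.727, 0.686, 0.0, 0.0]
force: [0.7, 0.1, -2.1]
finger_gap: 0.233
gripper_force: 45.0
```

Run:
```python
from h import *
s=goal(.5886,-.157,.13,-3.35)
T=optics.read_camera("top"); S=optics.read_camera("scene")
cv2.imwrite("pics/T3.png",T); cv2.imwrite("pics/S3.png",S)
cv2.imwrite("pics/m3.png",cv2.resize(S[175:270,300:400],(800,760),interpolation=cv2.INTER_CUBIC)[80:680])
```

```text
dp [-0.0004 -0.0015  0.0002] turn 0.05 | yaw -3.3 tilt 0.07 pos [ 0.5901 -0.1567  0.1302] F [ 0.7   0.11 -2.06]
```

View pics/m3.png

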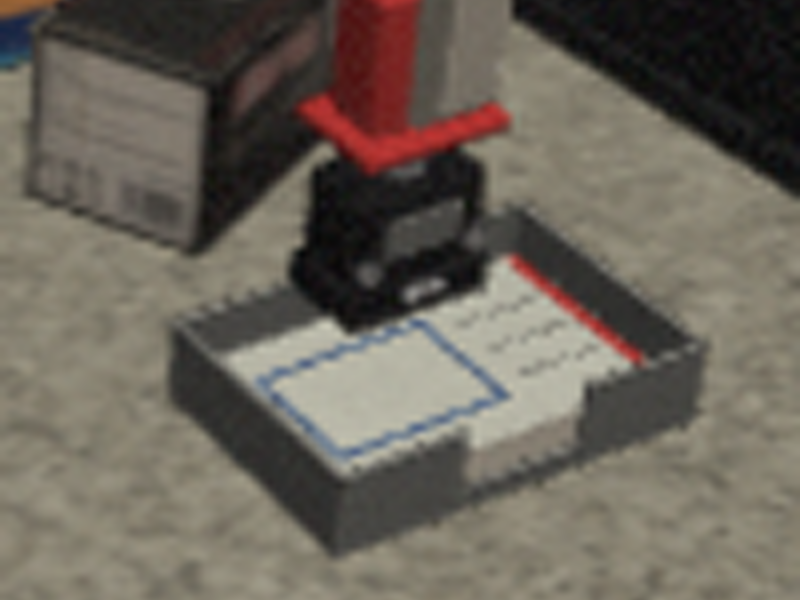

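The close-up shows the stamp above the label. The housing's lowest corner is at (350,328), and the frame's outer corners are near (253,383), (420,318), (510,397) and (340,460). I'll fit both.

```bash
cat > f2.py <<'E'
from fit import *
s=lambda l:px(l,8,300,185)
zu=.1302-.079
fs=s([(253,383),(420,318),(510,397),(340,460)]); rs=s([(175,327),(710,345)]); bs=s([(172,392),(335,553),(697,402)])
F=lambda x:R(.043,.059,x[3],.018); 
A=lambda x:np.array(R(.084,.124,.028))[[0,2]]
B=lambda x:np.array(R(.084,.124,0))[[0,3,2]]
x=run([("scene",fs,F),("scene",rs,A),("scene",bs,B)],[.59,-.16,0,.016],"tray scene")
print("frame",x[0]-.018*np.sin(x[2]),x[1]+.018*np.cos(x[2]))
un=s([(290,275),(350,330),(487,285)]); ft=s([(297,103),(510,108)]); fb=s([(372,174)])
U=lambda x:np.array(R(.03,.046,zu))[[0,3,2]]
run([("scene",un,U),("scene",ft,lambda x:np.array(R(.034,.046,zu+.057))[[0,2]]),("scene",fb,lambda x:np.array(R(.034,.046,zu+.052))[[3]])],[.59,-.157,0],"stamp scene")
t=lambda l:px(l,400/68,316,222,0,400)
for h in(.012,.016,.02):
  print(h,"top",atz("top",t([(482,86),(634,97),(630,204),(480,193)]),h).mean(0),"scene",atz("scene",fs,h).mean(0))
E
python3 f2.py
```

```text
tray scene [ 0.5934 -0.1803 -0.0584  0.0126] deg -3.34
[-0.1 -0.3  0.1  0.2  0.4 -0.   0.1  0.2 -0.4 -1.5 -0.1 -1.  -0.4  0.2
  0.4  0.3 -0.1  1.8]
frame 0.5944450006769987 -0.16228125969934923
stamp scene [ 0.5941 -0.1604 -0.0487] deg -2.79
[-0.3  0.3  0.3  0.3  0.2 -0.4 -0.2 -0.5  0.4  0.2 -0.2  0. ]
0.012 top [ 0.58995763 -0.1584007   0.012     ] scene [ 0.59525622 -0.16260422  0.012     ]
0.016 top [ 0.58947697 -0.15791766  0.016     ] scene [ 0.59128852 -0.15897625  0.016     ]
0.02 top [ 0.58899632 -0.15743462  0.02      ] scene [ 0.58732082 -0.15534827  0.02      ]
```

servo_tool --moves '[{"dp": [-0.0015, 0, 0.004], "turn": 0, "claw": -1}, {"dp": [-0.0015, 0, 0.012], "turn": 0, "claw": -1}, {"dp": [-0.0015, 0, 0.02], "turn": 0, "claw": -1}, {"dp": [-0.0015, 0, 0.027], "turn": 0, "claw": -1}, {"dp": [-0.0015, 0, 0.031], "turn": 0, "claw": -1}, {"dp": [-0.0015, 0, 0.031], "turn": 0, "claw": -1}, {"dp": [-0.0015, 0, 0.031], "turn": 0, "claw": -1}]'

```text
clock: 7.2
position: [0.5897, -0.1585, 0.0989]
tool_rot: [0.727, 0.686, 0.0, 0.0]
force: [0.3, 1.0, -1.8]
finger_gap: 0.236
gripper_force: 45.0
```

Run:
```python
from h import *
s=goal(.5902,-.158,.0975,-3.3)
S=optics.read_camera("scene")
cv2.imwrite("pics/S4.png",S)
cv2.imwrite("pics/m4.png",cv2.resize(S[175:270,300:400],(800,760),interpolation=cv2.INTER_CUBIC)[80:680])
```

```text
dp [0.0005 0.0005 0.0014] turn -0.04 | yaw -3.34 tilt 0.03 pos [ 0.5897 -0.1585  0.0989] F [ 0.31  0.96 -1.76]
```

View pics/m4.png

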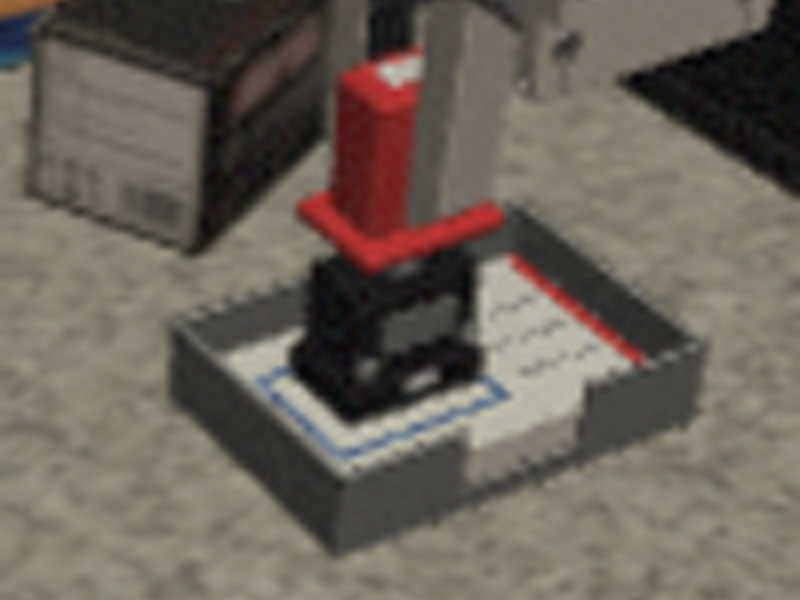

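The stamp sits over the frame, slightly above the paper. The housing corners at (290,362), (350,422) and (483,375) extrapolate to a contact about 1 mm off centre. I'll correct by half a millimetre and descend until I feel contact.

servo_tool --moves '[{"dp": [0.0005, 0.0006, 0.001], "turn": 0, "claw": -1}, {"dp": [0.0005, 0.0006, 0.002], "turn": 0, "claw": -1}, {"dp": [0.0005, 0.0006, 0.003], "turn": 0, "claw": -1}, {"dp": [0.0005, 0.0006, 0.004], "turn": 0, "claw": -1}, {"dp": [0.0005, 0.0006, 0.0045], "turn": 0, "claw": -1}, {"dp": [0.0005, 0.0006, 0.005], "turn": 0, "claw": -1}, {"dp": [0.0005, 0.0006, 0.005], "turn": 0, "claw": -1}]'

```text
clock: 8.12
position: [0.5901, -0.158, 0.0936]
tool_rot: [0.727, 0.686, -0.0, 0.0]
force: [0.2, 0.1, -1.6]
finger_gap: 0.238
gripper_force: 45.0
```

servo_tool --moves '[{"dp": [0, 0, 0.0005], "turn": 0, "claw": -1}, {"dp": [0, 0, 0.001], "turn": 0, "claw": -1}, {"dp": [0, 0, 0.001], "turn": 0, "claw": -1}, {"dp": [0, 0, 0.001], "turn": 0, "claw": -1}]'

```text
clock: 8.62
position: [0.5902, -0.158, 0.0932]
tool_rot: [0.727, 0.686, 0.0, 0.0]
force: [-1.5, 0.8, 2.6]
finger_gap: 0.233
gripper_force: 45.0
```

Contact is felt, so I'll check the alignment before pressing.

Run:
```python
from h import *
goal(.5902,-.158,.0932,-3.3)
S=optics.read_camera("scene")
cv2.imwrite("pics/m5.png",cv2.resize(S[215:250,320:370],(800,560),interpolation=cv2.INTER_CUBIC))
```

```text
dp [-0.  0. -0.] turn -0.04 | yaw -3.34 tilt 0.02 pos [ 0.5902 -0.158   0.0932] F [-1.47  0.83  2.63]
```

View pics/m5.png

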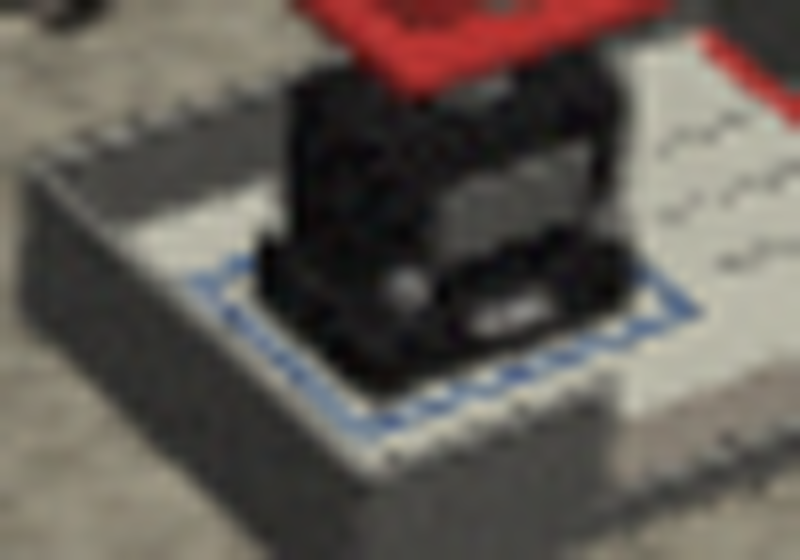

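The stamp is inside the frame, with its near corner at (382,398) against the frame corner at (360,440). It is about 2 mm off towards −y, so I'll lift, shift 1.5 mm and set it down again.

servo_tool --moves '[{"dp": [0, 0, -0.0015], "turn": 0, "claw": -1}, {"dp": [0, 0, -0.003], "turn": 0, "claw": -1}, {"dp": [0.0008, -0.0002, -0.003], "turn": 0, "claw": -1}, {"dp": [0.0015, -0.0004, -0.003], "turn": 0, "claw": -1}, {"dp": [0.0015, -0.0004, -0.003], "turn": 0, "claw": -1}, {"dp": [0.0015, -0.0004, -0.002], "turn": 0, "claw": -1}, {"dp": [0.0015, -0.0004, -0.001], "turn": 0, "claw": -1}, {"dp": [0.0015, -0.0004, 0], "turn": 0, "claw": -1}, {"dp": [0.0015, -0.0004, 0.0005], "turn": 0, "claw": -1}, {"dp": [0.0015, -0.0004, 0.001], "turn": 0, "claw": -1}, {"dp": [0.0015, -0.0004, 0.001], "turn": 0, "claw": -1}]'

```text
clock: 10.05
position: [0.5898, -0.1564, 0.0923]
tool_rot: [0.727, 0.686, 0.0, 0.0]
force: [-2.4, 0.7, 6.1]
finger_gap: 0.236
gripper_force: 45.0
```

servo_tool --moves '[{"dp": [0, 0, 0.0005], "turn": 0, "claw": -1}, {"dp": [0, 0, 0.001], "turn": 0, "claw": -1}, {"dp": [0, 0, 0.0015], "turn": 0, "claw": -1}, {"dp": [0, 0, 0.002], "turn": 0, "claw": -1}, {"dp": [0, 0, 0.002], "turn": 0, "claw": -1}, {"dp": [0, 0, 0.002], "turn": 0, "claw": -1}]'

```text
clock: 10.8
position: [0.5898, -0.1564, 0.0908]
tool_rot: [0.727, 0.686, 0.0, 0.0]
force: [-2.3, 1.7, 8.3]
finger_gap: 0.234
gripper_force: 45.0
```

servo_tool --moves '[{"dp": [0, 0, 0.0005], "turn": 0, "claw": -1}, {"dp": [0, 0, 0.001], "turn": 0, "claw": -1}, {"dp": [0, 0, 0.0015], "turn": 0, "claw": -1}, {"dp": [0, 0, 0.002], "turn": 0, "claw": -1}, {"dp": [0, 0, 0.0025], "turn": 0, "claw": -1}, {"dp": [0, 0, 0.003], "turn": 0, "claw": -1}, {"dp": [0, 0, 0.003], "turn": 0, "claw": -1}]'

```text
clock: 11.68
position: [0.5898, -0.1565, 0.0886]
tool_rot: [0.727, 0.686, 0.0, 0.0]
force: [-4.7, 2.4, 12.9]
finger_gap: 0.235
gripper_force: 45.0
```

Run:
```python
from h import *
s=goal(.5898,-.1564,.09,-3.3); print(s["torque"],s["finger_gap"])
f=[]
for i in range(4): optics.read_camera("scene"); f.append(bot.observe()["force"][2].round(2))
print(f)
```

```text
dp [ 0.0001 -0.     -0.0014] turn -0.04 | yaw -3.34 tilt 0.04 pos [ 0.5898 -0.1565  0.0886] F [-4.7   2.41 12.87]
[2.55815285e-01 1.16662516e+00 1.38206070e-05] 0.2351822896267496
[np.float64(12.7), np.float64(12.68), np.float64(12.14), np.float64(12.64)]
```

servo_tool --moves '[{"dp": [0, 0, 0.0005], "turn": 0, "claw": -1}, {"dp": [0, 0, 0.0005], "turn": 0, "claw": -1}, {"dp": [0, 0, 0.0005], "turn": 0, "claw": -1}, {"dp": [0, 0, 0.0005], "turn": 0, "claw": -1}, {"dp": [0, 0, 0.0005], "turn": 0, "claw": -1}, {"dp": [0, 0, 0.0005], "turn": 0, "claw": -1}, {"dp": [0, 0, 0.0005], "turn": 0, "claw": -1}, {"dp": [0, 0, 0.0005], "turn": 0, "claw": -1}, {"dp": [0, 0, 0.0005], "turn": 0, "claw": -1}, {"dp": [0, 0, 0.0005], "turn": 0, "claw": -1}]'

```text
clock: 13.12
position: [0.5898, -0.1565, 0.0883]
tool_rot: [0.727, 0.686, 0.0, 0.0]
force: [-4.3, 2.5, 12.9]
finger_gap: 0.23
gripper_force: 45.0
```

servo_tool --moves '[{"dp": [0, 0, -0.0015], "turn": 0, "claw": -1}, {"dp": [0, 0, -0.003], "turn": 0, "claw": -1}, {"dp": [0, 0, -0.0045], "turn": 0, "claw": -1}, {"dp": [0, 0, -0.006], "turn": 0, "claw": -1}, {"dp": [0, 0, -0.0075], "turn": 0, "claw": -1}, {"dp": [0, 0, -0.009], "turn": 0, "claw": -1}, {"dp": [0, 0, -0.015], "turn": 0, "claw": -1}, {"dp": [0, 0, -0.025], "turn": 0, "claw": -1}, {"dp": [0, 0, -0.04], "turn": 0, "claw": -1}, {"dp": [0, 0, -0.055], "turn": 0, "claw": -1}, {"dp": [0, 0, -0.055], "turn": 0, "claw": -1}, {"dp": [0, 0, -0.055], "turn": 0, "claw": -1}]'

```text
clock: 14.62
position: [0.5896, -0.1562, 0.1412]
tool_rot: [0.727, 0.686, -0.0, -0.0]
force: [-0.4, -0.6, -2.9]
finger_gap: 0.233
gripper_force: 45.0
```

Run:
```python
from h import *
s=goal(.563,.1165,.19,11.8)
S=optics.read_camera("scene"); x,y=proj("scene",[[.59,-.157,.1]])[0].astype(int)
cv2.imwrite("pics/m6.png",cv2.resize(S[175:270,300:400],(800,760),interpolation=cv2.INTER_CUBIC)[:600])
```

```text
dp [ 0.2707 -0.0424 -0.0488] turn -15.13 | yaw -3.33 tilt 0.02 pos [ 0.5896 -0.1562  0.1412] F [-0.42 -0.62 -2.94]
```

View pics/m6.png

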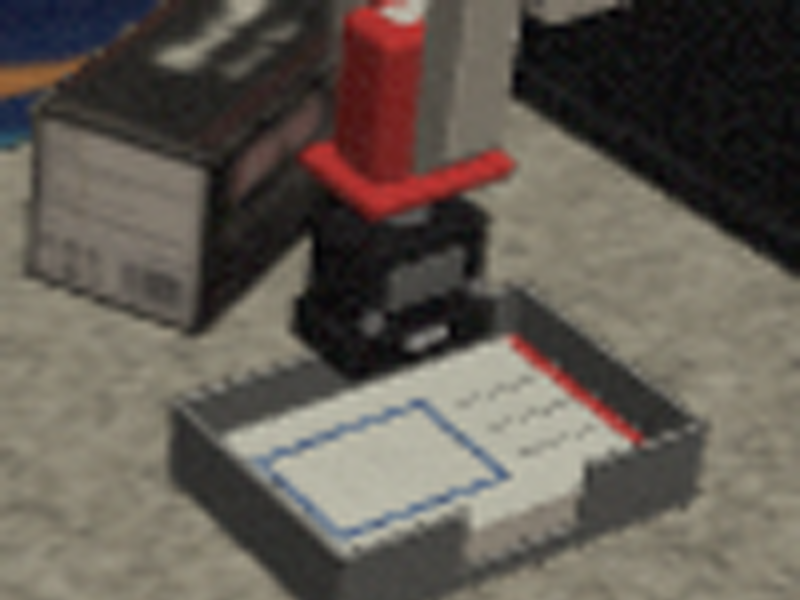

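The stamp has lifted straight up and is held upright clear of the tray, with its near corner at (350,378). I'll bring it back to the parking tray.

servo_tool --moves '[{"dp": [0, 0, -0.02], "turn": 0, "claw": -1}, {"dp": [0.02, -0.003, -0.045], "turn": -1, "claw": -1}, {"dp": [0.06, -0.009, -0.049], "turn": -3, "claw": -1}, {"dp": [0.11, -0.017, -0.049], "turn": -6, "claw": -1}, {"dp": [0.16, -0.025, -0.049], "turn": -9, "claw": -1}, {"dp": [0.21, -0.033, -0.049], "turn": -12, "claw": -1}, {"dp": [0.25, -0.04, -0.049], "turn": -14, "claw": -1}, {"dp": [0.271, -0.043, -0.049], "turn": -14.5, "claw": -1}, {"dp": [0.271, -0.043, -0.049], "turn": -14.5, "claw": -1}, {"dp": [0.271, -0.043, -0.049], "turn": -14.5, "claw": -1}]'

```text
clock: 15.92
position: [0.5631, 0.1136, 0.1901]
tool_rot: [0.636, 0.771, -0.001, 0.001]
force: [-0.4, -0.7, -2.5]
finger_gap: 0.235
gripper_force: 45.0
```

Run:
```python
from h import *
s=goal(.562,.1165,.084,11)
```

```text
dp [ 0.0033 -0.0005  0.1061] turn -0.05 | yaw 10.95 tilt 0.14 pos [0.5631 0.1136 0.1901] F [-0.38 -0.66 -2.48]
```

servo_tool --moves '[{"dp": [0.002, -0.0005, 0.01], "turn": 0, "claw": -1}, {"dp": [0.003, -0.0005, 0.03], "turn": 0, "claw": -1}, {"dp": [0.003, -0.0005, 0.055], "turn": 0, "claw": -1}, {"dp": [0.003, -0.0005, 0.075], "turn": 0, "claw": -1}, {"dp": [0.003, -0.0005, 0.09], "turn": 0, "claw": -1}, {"dp": [0.003, -0.0005, 0.096], "turn": 0, "claw": -1}, {"dp": [0.003, -0.0005, 0.1], "turn": 0, "claw": -1}, {"dp": [0.003, -0.0005, 0.102], "turn": 0, "claw": -1}, {"dp": [0.003, -0.0005, 0.102], "turn": 0, "claw": -1}]'

```text
clock: 17.05
position: [0.5618, 0.1195, 0.0885]
tool_rot: [0.635, 0.773, 0.0, 0.0]
force: [-0.7, 0.1, -1.5]
finger_gap: 0.231
gripper_force: 45.0
```

servo_tool --moves '[{"dp": [0, 0, 0.001], "turn": 0, "claw": -1}, {"dp": [0, 0, 0.002], "turn": 0, "claw": -1}, {"dp": [0, 0, 0.003], "turn": 0, "claw": -1}, {"dp": [0, 0, 0.003], "turn": 0, "claw": -1}]'

```text
clock: 17.55
position: [0.5615, 0.1195, 0.0851]
tool_rot: [0.635, 0.773, -0.0, -0.0]
force: [-0.5, -0.8, -1.9]
finger_gap: 0.235
gripper_force: 45.0
```

servo_tool --moves '[{"dp": [-0.0025, 0, 0], "turn": 0, "claw": -1}, {"dp": [-0.0025, 0, 0.001], "turn": 0, "claw": -1}, {"dp": [-0.0025, 0, 0.002], "turn": 0, "claw": -1}, {"dp": [-0.0025, 0, 0.0025], "turn": 0, "claw": -1}, {"dp": [-0.0025, 0, 0.0025], "turn": 0, "claw": -1}]'

```text
clock: 18.18
position: [0.562, 0.117, 0.0828]
tool_rot: [0.635, 0.773, -0.0, -0.0]
force: [-0.2, 0.8, 0.6]
finger_gap: 0.236
gripper_force: 45.0
```

servo_tool --moves '[{"dp": [0, 0, 0], "turn": 0, "claw": -0.45}, {"dp": [0, 0, 0], "turn": 0, "claw": -0.3}, {"dp": [0, 0, 0], "turn": 0, "claw": 0.1}, {"dp": [0, 0, 0], "turn": 0, "claw": 0.1}, {"dp": [0, 0, 0], "turn": 0, "claw": 0.1}, {"dp": [0, 0, 0], "turn": 0, "claw": 0.1}]' --force 10

```text
clock: 18.92
position: [0.5621, 0.117, 0.0827]
tool_rot: [0.635, 0.773, 0.0, 0.0]
force: [-0.3, 0.5, -0.7]
finger_gap: 0.553
gripper_force: 0.0
```

servo_tool --moves '[{"dp": [0, 0, -0.01], "turn": 0, "claw": 0.1}, {"dp": [0, 0, -0.03], "turn": 0, "claw": 0.1}, {"dp": [0, 0, -0.06], "turn": 0, "claw": 0.1}, {"dp": [0, 0, -0.1], "turn": 0, "claw": 0.1}, {"dp": [0, 0, -0.15], "turn": 0, "claw": 0.1}, {"dp": [0, 0, -0.15], "turn": 0, "claw": 0.1}]'

```text
clock: 19.68
position: [0.5648, 0.1171, 0.2377]
tool_rot: [0.635, 0.772, 0.004, 0.003]
force: [-0.4, -0.7, -0.4]
finger_gap: 0.55
gripper_force: 0.0
```

Run:
```python
from h import *
goal(.562,.117,.23)
S=optics.read_camera("scene")
cv2.imwrite("pics/m7.png",cv2.resize(S[235:310,190:290],(800,600),interpolation=cv2.INTER_CUBIC))
```

```text
dp [ 0.0005 -0.0028  0.0077] turn 0 | yaw 11.14 tilt 0.6 pos [0.5648 0.1171 0.2377] F [-0.35 -0.72 -0.37]
```

View pics/m7.png

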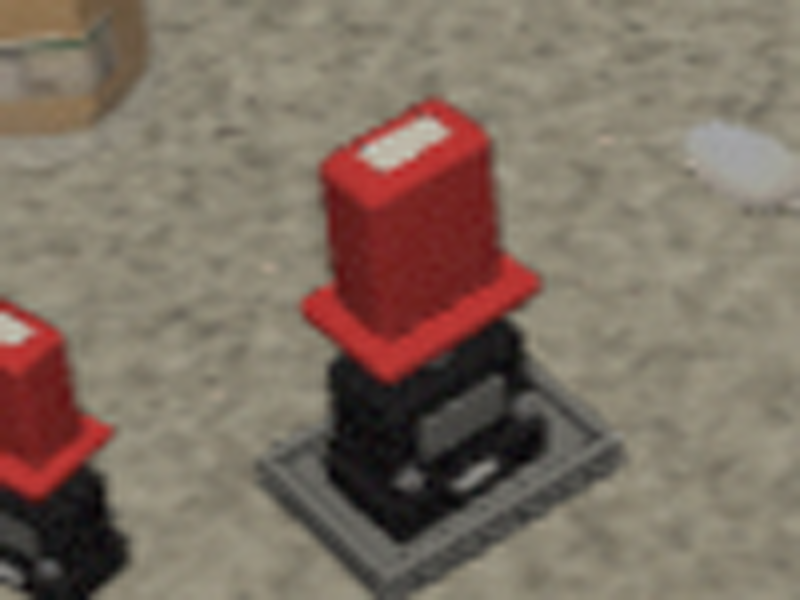

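The stamp stands upright and released inside its tray, with its base near (440,480), and the gripper is clear. I'll let it settle and hand in.

servo_tool --moves '[{"dp": [0, 0, 0], "turn": 0, "claw": 0.1}, {"dp": [0, 0, 0], "turn": 0, "claw": 0.1}, {"dp": [0, 0, 0], "turn": 0, "claw": 0.1}, {"dp": [0, 0, 0], "turn": 0, "claw": 0.1}]'

```text
clock: 20.23
position: [0.5619, 0.117, 0.2321]
tool_rot: [0.635, 0.773, -0.001, -0.0]
force: [0.1, -0.8, 0.7]
finger_gap: 0.55
gripper_force: 0.0
```

```bash
python3 -c "
from bench import close_job
print(close_job())"
```

```text
the job is handed in; nothing more can be done
None
```

The stamp was pressed inside the blue frame at about 14.5 N for over a second, lifted straight up and stood back upright in its parking tray; the job is handed in, but no verdict came back.

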